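# Park the gouge tray behind its sprung gate

### The arm

A 6-joint arm with a two-finger parallel gripper is mounted at the origin on the work surface. World frame = base frame: x ahead of the robot, y to its left, z up, the work surface at z = 0. Lengths are in mm, angles in degrees, forces in N, time in s.
With the tool pointing down it reaches from about 300 to 850 mm from the base axis. Payload 4.2 kg.
Tool frame: the origin (TCP) lies midway between the tips of the shut fingers; the grasp point (between the pads) lies 19 mm behind it (env.grip_depth is the distance from the TCP to the grasp point, in mm); z points along the fingers, y is the line along which they close (so a half turn about z gives the same grasp; the last joint's range is limited). The gripper opens to 91 mm and grips with 3 to 60 N. Pads are 32 mm wide; open, the fingers measure 118 mm over their backs; the gripper's body (76 mm by 178 mm) begins 60 mm behind the grasp point.
Start: joints at [66.52, 18.312, 89.639, -0, 72.044, -1.146], TCP at [218.506, 531.882, 213.976] pointing down, gripper open.
Joint ranges: [-177.97, 177.97], [-48.28, 115.42], [12.27, 149.76], [-77.06, 257.06], [2.81, 150.46], [-146.56, 146.56]. Speed limits (degrees/s): [147.25, 147.25, 180, 180, 180, 180].

### API

Orientations are given as [roll, pitch, yaw] about the fixed x, y, z axes, in that order (R = Rz(yaw) Ry(pitch) Rx(roll)).
In Python, from workcell import env, eyes gives the robot as it stands.
- The arm moves only by the tool send_rows, never from a script. Its argument "motion" is a list of rows, each a list of 7 numbers: the shift along the world's x, y, z normalised to -1 to 1, where 1 is 0.5 m, then the turn, a rotation vector about the world's x, y, z normalised to -1 to 1, where 1 is 60 degrees, then the opening, from -1 (shut) to 1 (fully open). A call has 1 to 20 rows; each row is the pose to reach, as a shift and turn from the pose commanded when the call began; what a row does not reach only later rows make up. A row lasts 1/8 s, in which the tool goes at most 62.5 mm and 10.7 degrees, less where a joint would pass 70% of its speed; a pose out of reach is approached as far as the arm can. A call with a number of a shift or a turn outside -1 to 1 is refused whole. A call with a gripper value outside its range is refused whole. The fingers move at their own pace and stop on an object; "squeeze" is the grip in N (left out, the last holds). Time passes only in rows, so rows that repeat a pose let the fingers close. It gives the time, the measured TCP pose, the force, the opening and the grip force at its end, in the units of the state.
- env.state(): the state, without advancing time (a new reading comes with each control period).
- eyes.grab_frame(name): name is "side" or "top" or "wrist"; returns a dict with "pixels" (480x640x3 uint8, red, green, blue), "depth" (480x640 float32, mm along the optical axis (not along the pixel's ray), 0 where there is no reading), "fx", "fy", "cx", "cy" (pixels), "R" (3x3) and "t" (3): a world point X has camera coordinates R X + t; the wrist camera has in their place "T_tool_cam" (4x4, takes a point from camera to tool coordinates, whose origin is the TCP and whose axes are the flange's). Camera axes: x right, y down, z forward; pixel columns grow to the right and rows downward; lengths in mm; the calibration is good to about 2 mm. The wrist camera is an equidistant fisheye: a pixel r from the principal point sees the ray r / f radians off the axis. A picture is of the moment at which its call begins: read the wrist's pose just before it.
- env.job_done(): hands the job in; it is judged then, once.
The state is a dict: "time_s": time; "qpos": joint angles; "qvel": joint speeds; "effort": joint torques, N m; "ee_pos": TCP position; "ee_rot": TCP orientation; "force": force on the tool from outside, world axes, zero at the start; "torque": the same for the moment, N m; "gripper_width": finger opening in mm; "gripper_force": force on a finger pad.
Only numpy, scipy, OpenCV 4.12 (cv2) and the standard library are available. Lean on these libraries where they do the work, as an engineer would, in place of code of your own. Each camera call takes 0.05 s, during which the arm holds its last target. There are 200 camera calls.

### The job

Put the tray of carving gouges away in its dock without picking it up: with one fingertip press down the long board beside the run and keep it down, so that the sprung gate stays up, and with the other finger push the tray along the run, under the raised gate, until it is right up against the end stop. Do not let the gate knock against the tray or come down on it; once the tray is home, let go so that the gate closes behind it, and come away. Leave the mug, bottle, offcut and mallet where they stand.

Things in the scene. Friction and masses are not known exactly. Their poses are not given: they have to be found in the camera images.
- dock: Wooden dock fixed to the bench, 420 mm long. Origin on the bench top, on the run's centre line; x is the direction to push the tray, y left of that, z up. Run: floor at z = 6 mm, 86 mm wide, from x = -235 mm to the end stop, open above, between fences 8 mm thick with tops at z = 24 mm. The gate's hinge rod (8 mm thick) runs along x at y = 66, z = 30 mm, outside the left fence.
- stop (a point): Middle of the end stop's face at floor level, at x = 165, y = 0, z = 6 mm of the dock. The stop is a wooden block across the run, its top at z = 40 mm. The tray is home when its front face meets it: the tray's origin is then at x = 100 mm of the dock, its rear face at x = 35 mm, 10 mm past the gate's bar.
- gate (a joint): Gate angle, rad: 0 = closed (sprung shut), 0.70 = fully open, at its stop. Pressing the long board down opens it: the bar swings up and towards +y of the dock. It clears the tray from about 0.45 on. On the middle of the board the spring takes about 3 N to begin and 5 N when fully open; let go, it shuts by itself.
- gate_bar (a point): Bar of the gate, dark wood, 10 mm thick along the run. The point is the middle of its free end: closed, at x = 20, y = 22, z = 38 mm of the dock, axes as the dock's. Closed, it reaches level over the left fence to there, between z = 32 and 44 mm, blocking the tray (rim at 42 mm). Fully open, its top corner is about 70 mm above the bench, near y = 40 mm.
- gate_board (a point): Press board of the gate, pale wood, 270 x 44 x 6 mm, left of the run, from x = -225 to 45 mm of the dock. The point is the centre of its upper face. Closed, its face rises from y = 78, z = 39 mm (inner edge) to y = 117, z = 57 mm; fully open it falls from z = 29 (inner) to 18 mm (outer edge), 24 mm at y = 100 mm. A fingertip may press anywhere and slide along it.
- tray: Loose open wooden tray with three palm gouges, 130 mm long (its x), 80 mm wide, 36 mm high, walls 6 mm, 0.3 to 0.65 kg. Origin at the centre of its underside; its +x end faces the gate, its -x end is a flat board 80 mm wide to push on. It starts in the run, in front of the gate, lying on the floor of the run, so its rim is 42 mm above the bench.
- mug: Bystander: white ceramic mug, 76 mm across, 85 mm high, origin at the centre of its underside.
- oil: Bystander: small amber glass bottle, 48 mm across, 110 mm high, origin at the centre of its underside.
- offcut: Bystander: offcut of pale wood 85 x 50 x 30 mm, origin at the centre of its underside.
- mallet: Bystander: turned carver's mallet standing on its head, 88 mm across, 208 mm high, origin at the centre of its underside.
There are look-alikes about, which are no part of the job. What is shaped like the tray but orange or pink is not meant.

How it is judged (in metres and radians):
On the way, in this order (a step that is already met when the one before it is completed fails the run):
1. the gate is held open by a finger on its board while the tray is still in front of it (value of joint gate above 0.38 rad and contact force between the fingers and gate above 0.3 N and x of tray in the frame of dock below -0.045 m), for 0.1 s.
2. the tray is half-way under the gate while a finger holds the gate open (value of joint gate above 0.38 rad and contact force between the fingers and gate above 0.3 N and y of tray in the frame of dock between -0.008 and 0.008 m and z of tray in the frame of dock below 0.011 m and angle between the x axis of tray and the x axis of dock, either way round below 0.1 rad and x of tray in the frame of dock between 0 and 0.07 m), for 0.1 s.
3. the tray is against the end stop, past the gate that a finger still holds open (value of joint gate above 0.38 rad and contact force between the fingers and gate above 0.3 N and y of tray in the frame of dock between -0.008 and 0.008 m and z of tray in the frame of dock below 0.011 m and angle between the x axis of tray and the x axis of dock, either way round below 0.1 rad and x of tray in the frame of dock above 0.095 m), for 0.1 s.
At the end, for the whole second after the job is handed in: The tray lies flat and at rest in the run, against the end stop (within 5 mm), and the gate is closed behind it (within 0.06 rad) (x of tray in the frame of dock above 0.095 m and y of tray in the frame of dock between -0.008 and 0.008 m and z of tray in the frame of dock below 0.011 m and angle between the x axis of tray and the x axis of dock, either way round below 0.1 rad and value of joint gate below 0.06 rad and linear speed of tray below 0.01 m/s and angle between tray's own z axis and vertical below 0.05 rad); the robot touches nothing.
It fails at once if the tray is lifted or tipped (more than 10 mm up or 0.15 rad) (z of tray in the frame of dock above 0.016 m or angle between tray's own z axis and vertical above 0.15 rad).
It fails at once if the gate knocks or presses on the tray (more than 2 N) (contact force between gate and tray above 2 N).
It fails at once if the mug, bottle, offcut or mallet is moved by more than 15 mm (distance of any of mug, oil, offcut, mallet from where it was at the start of the episode above 0.015 m).
It also fails if it takes over 48 s, if anything falls off the work surface, if the arm or the gripper's body presses on something with over 40 N, if the wrist force passes 120 N, or if a joint passes its speed limit or range.

## Working session

There is one attempt and no reset: what is moved stays moved. The work goes in short steps, Python scripts to look and compute and a tool call to move; the robot and the scene stay as the last step left them, time stands still between calls to the robot, and variables do not carry over. Pictures are saved under pics/ and viewed, at most 10 in all, crops included, and the job is handed in when it is done.

Besides the shell and the picture viewer there is one more tool, called after "Emit:" by a JSON object that holds its "api" and its "payload", one argument or row to a line. send_rows: Moves the arm, as the interface text tells. Its arguments: {"type":"object","properties":{"motion":{"type":"array"},"squeeze":{"type":"number"}},"required":["motion"]}

```bash
mkdir -p pics; ls; python3 - <<'E'
from workcell import env, eyes
import cv2, numpy as np, pickle
F={}
for n in("top","side"):
    f=eyes.grab_frame(n);F[n]=f
    cv2.imwrite(f"pics/{n}0.png",f["pixels"][:,:,::-1])
    print(n,f["fx"],f["cx"],f["cy"],np.round(f["R"],3).tolist(),np.round(f["t"],1))
pickle.dump(F,open("F0.pkl","wb"))
print(env.state())
E
```

```text
pics
top 476.815147893221 317.66636495905203 246.59850524248017 [[0.022, -0.999, 0.037], [-0.997, -0.025, -0.072], [0.073, -0.035, -0.997]] [ -39.5  609.1 1087.5]
side 569.2688475675417 318.28221309774443 238.79672055808544 [[0.761, -0.649, 0.006], [-0.417, -0.495, -0.762], [0.498, 0.578, -0.647]] [-478.6  307.4 1000.1]
{'time_s': 0.1, 'qpos': array([ 6.65186595e+01,  1.83460215e+01,  8.96986825e+01,  1.03701238e-03,
        7.20423526e+01, -1.14593434e+00]), 'qvel': array([-0.03958419,  0.05698212, -0.28153513, -0.11804694, -0.00592523,
        0.05966585]), 'effort': array([ 6.01550964e-04, -4.13330948e+01, -2.32510561e+01,  7.30123487e-02,
        4.22025297e-02, -6.35229708e-05]), 'ee_pos': array([218.33522885, 531.46049966, 213.22892736]), 'ee_rot': array([-1.79912981e+02, -2.72685270e-03,  1.57664271e+02]), 'force': array([-0.45071795,  0.49264939, -0.40021114]), 'torque': array([-0.04419433,  0.02531056, -0.00494857]), 'gripper_force': 0.0, 'gripper_width': 91.0419814648321}
```

View pics/top0.png

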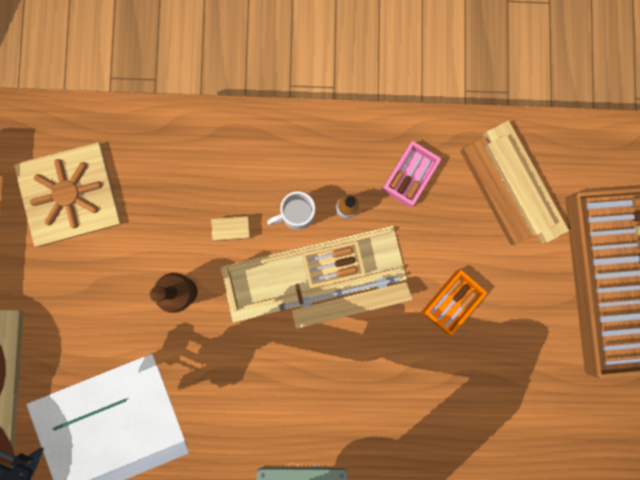

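View pics/side0.png

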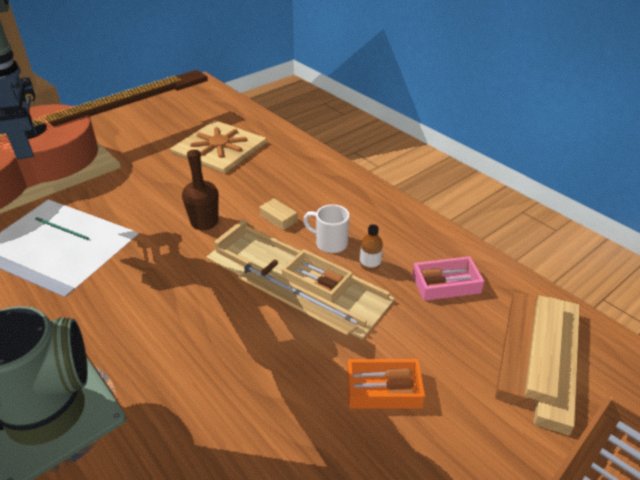

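The top view shows the dock from (225,290) to (405,250), with its end stop on the left at u≈232. The pale board lies below it at (295–410, 285–325) and the dark bar is at (299,293). Three things could be the tray:
- Natural wood tray in the run at (335,263).
- Pink tray at (412,174).
- Orange tray at (455,302).

The natural wood one in the run fits. I'll confirm it in an enlarged crop and measure it.

```bash
cat > h.py <<'E'
import numpy as np, cv2, pickle
def pts(f):
    v,u=np.mgrid[0:480,0:640]; d=f["depth"].astype(float)
    c=np.stack([(u-f["cx"])/f["fx"]*d,(v-f["cy"])/f["fy"]*d,d],-1)
    w=(c-np.array(f["t"]))@np.array(f["R"]); w[d==0]=np.nan
    return w
def ray(f,u,v,z):
    R=np.array(f["R"]);t=np.array(f["t"]);C=-R.T@t
    r=R.T@np.array([(u-f["cx"])/f["fx"],(v-f["cy"])/f["fy"],1]); return C+r*(z-C[2])/r[2]
E
python3 - <<'E'
from h import *
F=pickle.load(open("F0.pkl","rb"));f=F["top"]
w=pts(f); z=w[...,2]
print("bench z",np.nanmedian(z[330:345,200:280]),np.nanstd(z[330:345,200:280]))
c=f["pixels"][215:335,215:415,::-1]
a=cv2.resize(c,(800,480),interpolation=cv2.INTER_CUBIC)
cv2.imwrite("pics/crop.png",a)
# world points of dock region, above 12mm
m=np.zeros((480,640),bool);m[222:332,215:415]=True
zz=np.where(np.isnan(z),0,z)
for lo,hi in((3,100),(33,50)):
    k=((zz>lo)&(zz<hi)&m).astype(np.uint8)
    n,l,s,ce=cv2.connectedComponentsWithStats(k)
    for i in range(1,n):
        if s[i,4]>25:
            P=w[l==i][:,:2].astype(np.float32); print(lo,s[i].tolist(),np.round(P.mean(0)),[np.round(x,1) for x in cv2.minAreaRect(P)],np.round(np.median(zz[l==i]),1))
h=np.clip(zz[215:335,215:415]*3.5,0,255).astype(np.uint8)
cv2.imwrite("pics/height.png",cv2.applyColorMap(cv2.resize(h,(800,480),interpolation=cv2.INTER_NEAREST),cv2.COLORMAP_JET))
E
```

```text
bench z -0.5138886826594186 2.0032375154048254
3 [215, 222, 35, 19, 625] [642. 175.] [array([642.3, 175.3]), array([41.4, 80.2]), np.float64(3.6)] 29.2
3 [267, 222, 14, 3, 29] [661.  81.] [array([661.7,  77.9]), array([ 5.4, 28.1]), np.float64(13.6)] 35.8
3 [285, 222, 26, 8, 142] [657.  23.] [array([659.9,  23.2]), array([17.4, 58.6]), np.float64(1.2)] 51.4
3 [220, 225, 193, 104, 11529] [534. -32.] [array([526.4, -25.5]), array([189.5, 429.7]), np.float64(15.0)] 13.5
33 [302, 241, 63, 47, 484] [571. -62.] [array([569.9, -60.5]), array([ 80.1, 130. ]), np.float64(14.4)] 41.3
33 [222, 268, 15, 44, 252] [506. 174.] [array([506.2, 173.9]), array([101.3,  12.5]), np.float64(14.9)] 39.3
33 [388, 277, 12, 6, 33] [ 538. -200.] [array([ 537.3, -201.4]), array([11.5, 25.6]), np.float64(1.2)] 34.8
33 [279, 280, 131, 42, 1575] [488. -90.] [array([504.2, -84. ]), array([ 84.5, 296.9]), np.float64(12.4)] 43.4
33 [310, 294, 18, 8, 33] [492. -29.] [array([492.5, -28.6]), array([ 6.6, 40.5]), np.float64(15.2)] 34.4
```

View pics/crop.png

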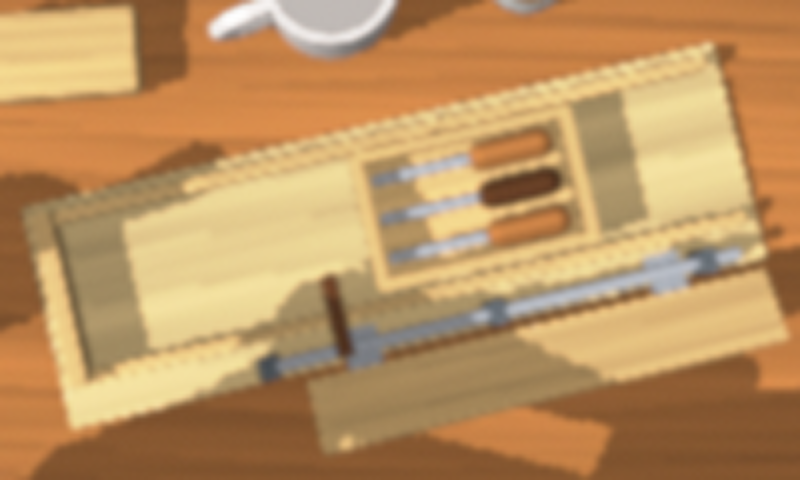

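View pics/height.png

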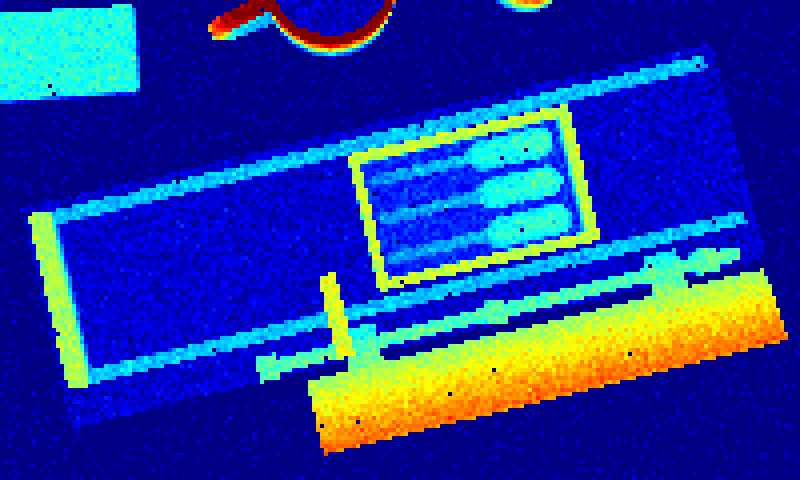

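The crop confirms it: a natural wood tray with three gouges, lying in the run, its rect measuring 130.0×80.1 at z≈41 as it should. The pink and orange ones lie outside the dock. Next I'll fit the dock axis from the fences and work out the move.

```bash
python3 - <<'E'
from h import *
from workcell import env
from scipy.spatial.transform import Rotation as Ro
F=pickle.load(open("F0.pkl","rb"));w=pts(F["top"]).reshape(-1,3)
P=w[~np.isnan(w[:,0])]
a0=np.radians(104.8); o=np.array([569.9,-60.5])
X=lambda a:np.array([[np.cos(a),np.sin(a)],[-np.sin(a),np.cos(a)]])
q=(P[:,:2]-o)@X(a0).T; z=P[:,2]
for s in(1,-1):
    k=(abs(q[:,1]-s*47)<9)&(z>18)&(z<29)&(q[:,0]>-150)&(q[:,0]<225)
    p=np.polyfit(q[k,0],q[k,1],1); print("fence",s,k.sum(),np.degrees(p[0]),p[1])
k=(abs(q[:,1])<35)&(z>33)&(z<46)&(abs(q[:,0]-235)<30); print("stop",np.percentile(q[k,0],[1,3,50,97]))
k=(q[:,1]>72)&(q[:,1]<125)&(z>30)&(z<65); print("board x",np.percentile(q[k,0],[.5,99.5]),"y",np.percentile(q[k,1],[.5,99.5]),"z fit",np.polyfit(q[k,1],z[k],1))
k=(q[:,1]>18)&(q[:,1]<45)&(z>36)&(z<50)&(q[:,0]>70)&(q[:,0]<110); print("bar",q[k].mean(0),np.ptp(q[k],0),z[k].mean())
s=env.state(); print(s["ee_pos"],s["ee_rot"])
E
```

```text
fence 1 545 0.1092259375078595 47.94143135737281
fence -1 563 0.12455969005222178 -45.79215792180532
stop [236.87268205 237.07880807 242.6122424  248.28571607]
board x [-720.74860952  774.10089974] y [ 72.50712815 123.67163845] z fit [ 0.33376262 12.14353381]
bar [91.85232489 34.22285685] [ 9.86567777 21.41867638] 43.42299122634454
[218.33522885 531.46049966 213.22892736] [-1.79912981e+02 -2.72685270e-03  1.57664271e+02]
```

Emit:
{"api": "send_rows", "payload": {
  "motion": [
    [0.1,-0.2,0.1,0,0,-0.15,1],
    [0.2,-0.4,0.1,0,0,-0.3,1],
    [0.3,-0.7,0.1,0,0,-0.45,1],
    [0.3,-0.7,0.1,0,0,-0.45,1],
    [0.3,-0.7,0.1,0,0,-0.45,1],
    [0.3,-0.7,0.1,0,0,-0.45,1],
    [0.3,-0.7,0.1,0,0,-0.45,1],
    [0.3,-0.7,0.1,0,0,-0.45,1],
    [0.3,-0.7,0.1,0,0,-0.45,1]
  ]
}}

```text
time_s: 1.23
ee_pos: [368.1, 183.0, 263.7]
ee_rot: [-180.0, -0.0, 130.8]
force: [0.3, -0.2, -0.3]
gripper_width: 91.1
gripper_force: 0.0
```

```bash
python3 - <<'E'
from h import *
F=pickle.load(open("F0.pkl","rb"));w=pts(F["top"])[185:225,325:365].reshape(-1,3)
O=np.array([550.36,8.7]);a=np.radians(104.92);X=np.array([[np.cos(a),np.sin(a)],[-np.sin(a),np.cos(a)]])
k=w[:,2]>25; q=(w[k,:2]-O)@X.T; print(q.min(0),q.max(0),w[k,2].max())
E
```

```text
[-156.85350616 -147.10752606] [-110.44064659  -99.25220027] 115.48371916336839
```

Emit:
{"api": "send_rows", "payload": {
  "motion": [
    [0.1,-0.2,0,0,0,-0.15,1],
    [0.2,-0.4,0,0,0,-0.3,1],
    [0.351,-0.702,0,0,0,-0.429,1],
    [0.351,-0.702,0,0,0,-0.429,1],
    [0.351,-0.702,0,0,0,-0.429,1],
    [0.351,-0.702,0,0,0,-0.429,1],
    [0.351,-0.702,0,0,0,-0.429,1],
    [0.351,-0.702,0,0,0,-0.429,1],
    [0.351,-0.702,-0.15,0,0,-0.429,1],
    [0.351,-0.702,-0.3,0,0,-0.429,1],
    [0.351,-0.702,-0.36,0,0,-0.429,1],
    [0.351,-0.702,-0.36,0,0,-0.429,1],
    [0.351,-0.702,-0.36,0,0,-0.429,1]
  ]
}}

```text
time_s: 2.85
ee_pos: [545.5, -168.2, 86.3]
ee_rot: [179.8, 0.1, 105.0]
force: [0.8, 0.0, 0.6]
gripper_width: 91.0
gripper_force: 0.0
```

```bash
python3 - <<'E'
from workcell import env, eyes
import cv2
print(env.state()["ee_pos"],env.state()["ee_rot"])
a=eyes.grab_frame("top")["pixels"][190:340,200:440,::-1]
b=eyes.grab_frame("side")["pixels"][170:370,180:420,::-1]
import numpy as np
cv2.imwrite("pics/pre.png",np.vstack([cv2.resize(x,None,fx=1.6,fy=1.6,interpolation=3) if 0 else cv2.resize(x,None,fx=1.7,fy=1.7,interpolation=2) for x in(a,b)]))
E
```

```text
[ 545.51083454 -168.23092085   86.32417965] [1.79815334e+02 9.74942248e-02 1.05017642e+02]
```

View pics/pre.png

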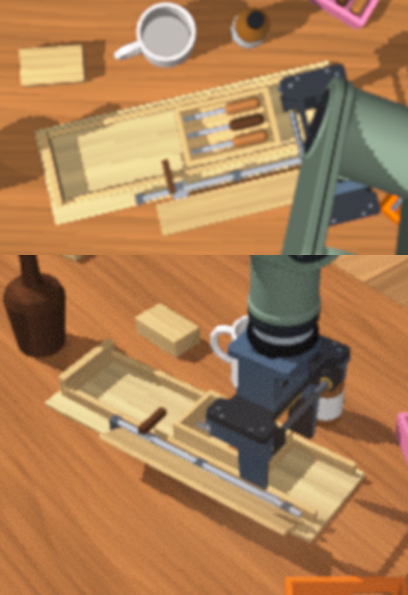

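The picture shows one finger over the board at (255,470) and the other over the run behind the tray at (305,430). Now I'll descend gently.

Emit:
{"api": "send_rows", "payload": {
  "motion": [
    [0,0,-0.03,0,0,0,1],
    [0,0,-0.05,0,0,0,1],
    [0,0,-0.06,0,0,0,1],
    [0,0,-0.07,0,0,0,1],
    [0,0,-0.08,0,0,0,1],
    [0,0,-0.09,0,0,0,1],
    [0,0,-0.1,0,0,0,1],
    [0,0,-0.108,0,0,0,1],
    [0,0,-0.108,0,0,0,1],
    [0,0,-0.108,0,0,0,1]
  ]
}}

```text
time_s: 4.2
ee_pos: [543.5, -169.3, 30.0]
ee_rot: [-179.9, -0.0, 104.9]
force: [-4.4, -1.7, 5.1]
gripper_width: 91.0
gripper_force: 2.3
```

Emit:
{"api": "send_rows", "payload": {
  "motion": [
    [0,0,-0.003,0,0,0,1],
    [0,0,-0.006,0,0,0,1],
    [0,0,-0.006,0,0,0,1]
  ]
}}

```text
time_s: 4.58
ee_pos: [543.9, -169.1, 26.8]
ee_rot: [-180.0, -0.0, 104.9]
force: [-5.1, -2.3, 4.4]
gripper_width: 90.9
gripper_force: 2.5
```

```bash
python3 - <<'E'
from h import *
from workcell import env, eyes
f=eyes.grab_frame("top");w=pts(f).reshape(-1,3)
O=np.array([550.36,8.7]);a=np.radians(104.92);X=np.array([[np.cos(a),np.sin(a)],[-np.sin(a),np.cos(a)]])
q=(w[:,:2]-O)@X.T
k=(abs(q[:,0]-20)<7)&(q[:,1]>15)&(q[:,1]<66)&(w[:,2]>30);r=np.c_[q,w[:,2]][k]
print(np.round(r[np.argsort(r[:,1])][::5],0).tolist())
k=(q[:,0]>-60)&(q[:,0]<40)&(q[:,1]>86)&(q[:,1]<120)&(w[:,2]>10);p=np.polyfit(q[k,1],w[k,2],1);print("board",k.sum(),p,np.polyval(p,100),"gate",np.radians(24.8)-np.arctan(p[0]))
k=(abs(q[:,0]+72)<80)&(abs(q[:,1])<42)&(w[:,2]>36)&(w[:,2]<46);print("tray x range",np.percentile(q[k,0],[1,99]))
cv2.imwrite("pics/s1.png",cv2.resize(eyes.grab_frame("side")["pixels"][170:370,180:420,::-1],(720,600)))
print(env.state()["force"],env.state()["ee_pos"])
E
```

```text
[[23.0, 32.0, 60.0], [21.0, 35.0, 60.0], [20.0, 38.0, 63.0], [20.0, 40.0, 66.0], [21.0, 42.0, 66.0], [19.0, 45.0, 64.0], [17.0, 47.0, 61.0], [18.0, 49.0, 61.0], [18.0, 52.0, 55.0], [17.0, 54.0, 58.0], [17.0, 57.0, 51.0], [18.0, 59.0, 51.0], [14.0, 61.0, 34.0], [21.0, 63.0, 54.0], [22.0, 65.0, 47.0]]
board 646 [  1.01791427 -72.41462176] 29.376805439071077 gate -0.361433893635921
tray x range [-136.69938188   -7.2074828 ]
[-4.76215603 -2.34163807  4.26910296] [ 543.88843823 -169.11798021   26.93092592]
```

View pics/s1.png

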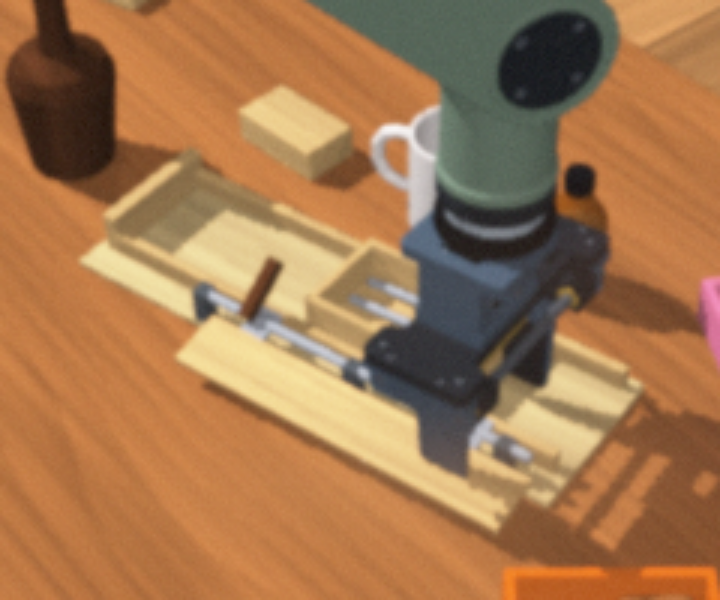

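The bar stands raised at (262,290), its tip about 66 mm high, so the gate is near 0.6 rad. The tray is still at x≈-72. Starting the push.

Emit:
{"api": "send_rows", "payload": {
  "motion": [
    [-0.002,0.008,0,0,0,0,1],
    [-0.005,0.019,0,0,0,0,1],
    [-0.008,0.031,0,0,0,0,1],
    [-0.012,0.046,0,0,0,0,1],
    [-0.016,0.062,0,0,0,0,1],
    [-0.021,0.077,0,0,0,0,1],
    [-0.025,0.093,0,0,0,0,1],
    [-0.029,0.108,0,0,0,0,1],
    [-0.033,0.124,0,0,0,0,1],
    [-0.036,0.135,0,0,0,0,1],
    [-0.036,0.135,0,0,0,0,1]
  ]
}}

```text
time_s: 6.05
ee_pos: [527.1, -101.3, 27.6]
ee_rot: [179.8, 0.1, 104.9]
force: [1.0, -3.3, 6.1]
gripper_width: 91.0
gripper_force: 2.9
```

```bash
cat > chk.py <<'E'
from h import *
from workcell import env, eyes
import sys
f=eyes.grab_frame("top");w=pts(f).reshape(-1,3)
O=np.array([550.36,8.7]);a=np.radians(104.92);X=np.array([[np.cos(a),np.sin(a)],[-np.sin(a),np.cos(a)]])
q=(w[:,:2]-O)@X.T
k=(q[:,0]>-150)&(q[:,0]<float(sys.argv[2]))&(q[:,1]>-42)&(q[:,1]<15)&(w[:,2]>36)&(w[:,2]<46)
print("tray front",np.percentile(q[k,0],99.5))
k=(abs(q[:,0]-20)<7)&(q[:,1]>25)&(q[:,1]<66)&(w[:,2]>30);print("bar top",np.nanpercentile(w[k,2],95) if k.any() else None)
s=env.state();print("tcp dock",X@(s["ee_pos"][:2]-O),s["ee_pos"],s["force"],s["ee_rot"])
cv2.imwrite(sys.argv[1],cv2.resize(eyes.grab_frame("side")["pixels"][170:370,180:420,::-1],(720,600)))
E
python3 chk.py pics/s2.png 150
```

```text
tray front 46.905692259655375
bar top 65.27634752957569
tcp dock [-100.28112881   50.7711602 ] [ 527.11991819 -101.27233334   27.54572986] [ 1.47937273 -3.42697425  5.12357328] [1.79843153e+02 6.18326956e-02 1.04936596e+02]
```

View pics/s2.png

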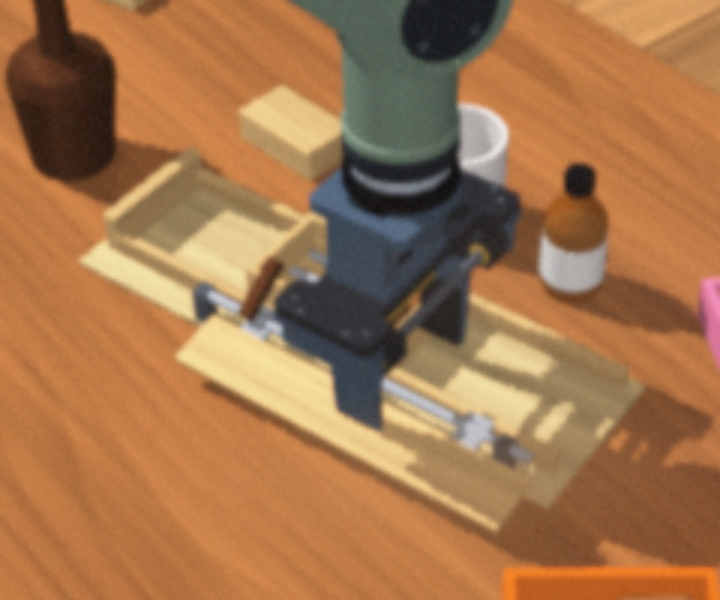

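The front of the tray is under the raised bar at (265,285), and the bar's height is steady. Carrying on with the push.

Emit:
{"api": "send_rows", "payload": {
  "motion": [
    [-0.002,0.008,0,0,0,0,1],
    [-0.005,0.02,-0.001,0,0,0,1],
    [-0.009,0.035,-0.001,0,0,0,1],
    [-0.014,0.051,-0.001,0,0,0,1],
    [-0.018,0.068,-0.001,0,0,0,1],
    [-0.023,0.085,-0.001,0,0,0,1],
    [-0.027,0.101,-0.001,0,0,0,1],
    [-0.031,0.118,-0.001,0,0,0,1],
    [-0.036,0.135,-0.001,0,0,0,1],
    [-0.04,0.151,-0.001,0,0,0,1],
    [-0.045,0.168,-0.001,0,0,0,1],
    [-0.049,0.184,-0.001,0,0,0,1],
    [-0.053,0.198,-0.001,0,0,0,1],
    [-0.056,0.209,-0.001,0,0,0,1],
    [-0.058,0.216,-0.001,0,0,0,1],
    [-0.058,0.216,-0.001,0,0,0,1]
  ]
}}

```text
time_s: 8.15
ee_pos: [498.5, 6.4, 27.4]
ee_rot: [179.8, 0.1, 104.9]
force: [1.8, -5.8, 7.1]
gripper_width: 91.5
gripper_force: 3.9
```

```bash
python3 chk.py pics/s3.png 163.5
```

```text
tray front 158.26081705294123
bar top 402.8200692392171
tcp dock [11.07664619 50.69483509] [498.52237192   6.35080648  27.32092391] [ 2.6261341  -6.67344502  7.2761489 ] [1.79787586e+02 8.94749728e-02 1.04938577e+02]
```

Emit:
{"api": "send_rows", "payload": {
  "motion": [
    [-0.0005,0.002,0,0,0,0,1],
    [-0.001,0.004,0,0,0,0,1],
    [-0.002,0.007,0,0,0,0,1],
    [-0.003,0.01,0,0,0,0,1],
    [-0.0035,0.013,0,0,0,0,1],
    [-0.004,0.015,0,0,0,0,1],
    [-0.004,0.015,0,0,0,0,1]
  ]
}}

```text
time_s: 9.12
ee_pos: [496.7, 12.6, 27.3]
ee_rot: [179.8, 0.2, 104.9]
force: [1.8, -11.3, 7.5]
gripper_width: 91.1
gripper_force: 6.4
```

Emit:
{"api": "send_rows", "payload": {
  "motion": [
    [-0.0005,0.002,0,0,0,0,1],
    [-0.001,0.004,0,0,0,0,1],
    [-0.001,0.004,0,0,0,0,1],
    [-0.001,0.004,0,0,0,0,1]
  ]
}}

```text
time_s: 9.62
ee_pos: [496.6, 12.8, 27.4]
ee_rot: [179.8, 0.4, 105.0]
force: [2.4, -19.7, 7.2]
gripper_width: 91.3
gripper_force: 10.3
```

```bash
python3 chk.py pics/s4.png 170
```

```text
tray front 169.75220362782312
bar top 402.80702199880034
tcp dock [17.84723943 50.9035743 ] [496.57744472  12.83939363  27.39394806] [  2.20852212 -19.72928019   7.85901606] [179.80032594   0.35311548 104.95474362]
```

View pics/s4.png

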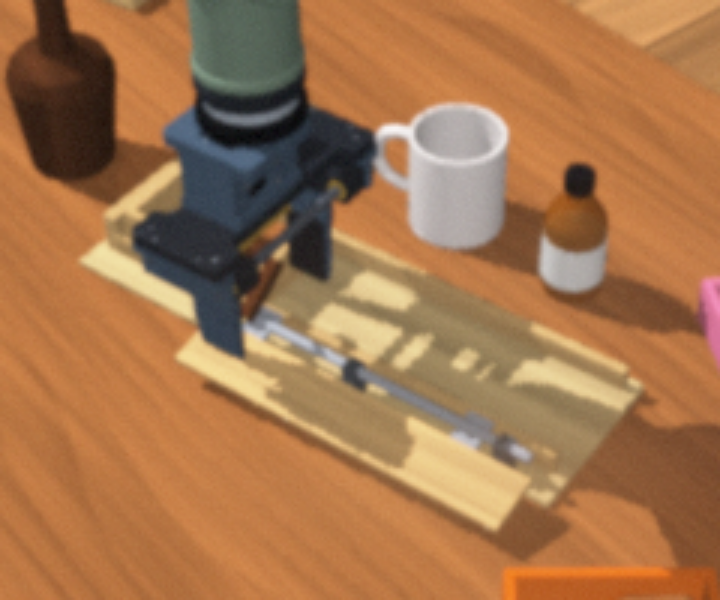

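The tray is home: the force rises to 20 N with no further motion, and the TCP at x=18 puts the rear face at about 34. Now I'll back off 8 mm, let the gate close slowly, and lift clear.

Emit:
{"api": "send_rows", "payload": {
  "motion": [
    [0.001,-0.006,0,0,0,0,1],
    [0.003,-0.012,0,0,0,0,1],
    [0.005,-0.02,0,0,0,0,1],
    [0.005,-0.02,0.01,0,0,0,1],
    [0.005,-0.02,0.02,0,0,0,1],
    [0.005,-0.02,0.03,0,0,0,1],
    [0.005,-0.02,0.04,0,0,0,1],
    [0.005,-0.02,0.05,0,0,0,1],
    [0.005,-0.02,0.06,0,0,0,1],
    [0.005,-0.02,0.07,0,0,0,1],
    [0.005,-0.02,0.1,0,0,0,1],
    [0.005,-0.02,0.18,0,0,0,1],
    [0.005,-0.02,0.28,0,0,0,1],
    [0.005,-0.02,0.38,0,0,0,1],
    [0.005,-0.1,0.48,0,0,0,1],
    [0.005,-0.2,0.48,0,0,0,1],
    [0.005,-0.3,0.48,0,0,0,1],
    [0.005,-0.4,0.48,0,0,0,1],
    [0.005,-0.5,0.48,0,0,0,1],
    [0.005,-0.5,0.48,0,0,0,1]
  ]
}}

```text
time_s: 12.22
ee_pos: [496.4, -236.9, 266.8]
ee_rot: [-180.0, 0.0, 104.7]
force: [0.6, 1.2, 0.0]
gripper_width: 91.1
gripper_force: 0.0
```

```bash
python3 - <<'E'
from h import *
from workcell import env, eyes
f=eyes.grab_frame("top");w=pts(f).reshape(-1,3)
O=np.array([550.36,8.7]);a=np.radians(104.92);X=np.array([[np.cos(a),np.sin(a)],[-np.sin(a),np.cos(a)]])
q=(w[:,:2]-O)@X.T
k=(q[:,0]>27)&(q[:,0]<190)&(abs(q[:,1])<42)&(w[:,2]>36)&(w[:,2]<46);print("tray rear",np.percentile(q[k,0],[.5,2]))
k=(abs(q[:,0]-20)<4)&(q[:,1]>24)&(q[:,1]<50)&(w[:,2]>30);print("bar z",np.percentile(w[k,2],[5,50,95]),q[k,1].min())
cv2.imwrite("pics/end.png",cv2.resize(f["pixels"][200:350,205:445,::-1],(800,500)))
print(env.state()["force"],env.state()["ee_pos"])
E
```

```text
tray rear [34.97156171 35.69722875]
bar z [40.50964456 43.99414149 46.34524104] 24.17761231751975
[-0.21158737  0.79925184  0.10315445] [ 496.52755122 -235.0769408   266.79994681]
```

View pics/end.png

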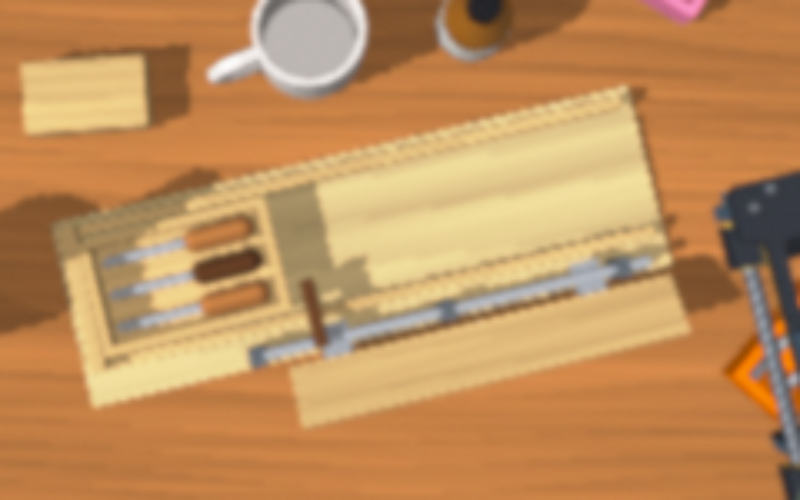

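The tray sits against the stop, its rear edge at (285,255) and x=35. The gate bar is closed behind it at (312,312), z≈44, and the arm is clear. Handing in.

```bash
python3 -c "
from workcell import env
print(env.job_done())"
```

```text
the job is handed in; nothing more can be done
None
```

I handed the job in at about 12 s: the tray is against the end stop (rear face measured at x ≈ 35 mm), the gate is closed behind it, the bystanders were left alone and the arm is clear. The hand-in returned no verdict.

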